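# Sort the unpacked lab delivery into its trays

### The arm

A 6-joint arm with a two-finger parallel gripper is mounted at the origin on the work surface. World frame = base frame: x ahead of the robot, y to its left, z up, the work surface at z = 0. Lengths are in m, angles in rad, forces in N, time in s.
With the tool pointing down it reaches from about 0.375 to 0.9 m from the base axis. Payload 3.1 kg.
Tool frame: the origin (TCP) lies midway between the tips of the shut fingers; the grasp point (between the pads) lies 19 mm behind it (manip.grip_depth is the distance from the TCP to the grasp point, in m); z points along the fingers, y is the line along which they close (so a half turn about z gives the same grasp; the last joint's range is limited). The gripper opens to 85 mm and grips with 20 to 120 N. Pads are 22 mm wide; open, the fingers measure 114 mm over their backs; the gripper's body (76 mm by 85 mm) begins 54 mm behind the grasp point. The pads swing forward as they close: fully open they stand 13 mm farther back than shut.
Start: joints at [1.044, 0.527, 1.433, -0, 1.181, -0.178], TCP at [0.213, 0.588, 0.231] pointing down, gripper open.
Joint ranges: [-3.08, 3.08], [-0.75, 2.2], [0.22, 2.44], [-1.43, 4.57], [0, 2.65], [-2.85, 2.85]. Speed limits (rad/s): [2.79, 2.79, 3.14, 3.14, 3.14, 3.14].

### API

Orientations are given as a unit quaternion [x, y, z, w].
In Python, from station import telemetry, snapshot, manip gives the robot as it stands. The module is installed in compiled form; this text tells all that it offers.
- The arm moves only by the shell command python3 -m crank 'ROWS' [OPENING] [FORCE]. ROWS is text: rows parted by semicolons, each of 6 numbers parted by spaces: the shift along the tool's x, y, z as a fraction of full scale, then the turn, a rotation vector about the tool's x, y, z as a fraction of full scale. A call has exactly 5 rows; each row shifts and turns the commanded pose from where the row before left it, along the tool's axes as they then stand; what a row does not reach is not made up. Full scale, the value 1, is 4 cm for a shift and 90 degrees for a turn. A row lasts 1/10 s, in which the tool goes at most 50 mm and 8.59 degrees, less where a joint would pass 70% of its speed; a pose out of reach is approached as far as the arm can. A call with a number of a shift or a turn outside -1 to 1 is refused whole. A call with a gripper value outside its range is refused whole. OPENING is the opening, from -1 (shut) to 1 (fully open), set as the call begins (- or left out, the last holds). The fingers move at their own pace and stop on an object; FORCE is the grip in N (left out, the last holds). Time passes only in rows, so rows that do not move let the fingers close, or fill a call up. It gives the time, the measured TCP pose, the force, the opening and the grip force at its end, in the units of the state.
- telemetry.sense(): the state, without advancing time (a new reading comes with each control period).
- snapshot(name): name is "side" or "top"; returns a dict with "image" (480x640x3 uint8, red, green, blue), "depth" (480x640 float32, m along the optical axis (not along the pixel's ray), 0 where there is no reading), "camera_matrix" (3x3 intrinsics, pixels), "rvec" (rotation vector, rad) and "tvec" (3), from world to camera coordinates, as OpenCV has them. Camera axes: x right, y down, z forward; pixel columns grow to the right and rows downward; lengths in m; the calibration is good to about 2 mm. A picture is of the moment at which its call begins.
- manip.sign_off(): hands the job in; it is judged then, once.
The state is a dict: "t": time; "q": joint angles; "qd": joint speeds; "tau": joint torques, N m; "tcp_pos": TCP position; "tool_rot": TCP orientation; "force": force on the tool from outside, world axes, zero at the start; "ft_torque": the same for the moment, N m; "finger_gap": opening from 0.0 (shut) to 1.0 (fully open); "gripper_force": force on a finger pad.
Only numpy, scipy, OpenCV 4.12 (cv2) and the standard library are available. Lean on these libraries where they do the work, as an engineer would, in place of code of your own. Each camera call takes 0.05 s, during which the arm holds its last target. There are 200 camera calls.

### The job

Sort the unpacked delivery into the three blue trays: the two narrow bottles upright in the tray with the two small square bays, one in each bay; the two squat jars upright in the tray with the two large square bays, one in each bay; and the slide box, label up, in the tray with the single oblong bay. Everything must stand or lie flat on the floor of its bay. Leave the glass beaker and the wash bottle standing where they are.

Things in the scene. Friction and masses are not known exactly. Their poses are not given: they have to be found in the camera images.
- bottle_a: White plastic narrow bottle, standing: round body 34 mm in diameter up to 66 mm height, above it a round cap 22 mm in diameter, 90 mm high overall, about 60 g. Origin at the centre of its underside, z up. Both bottles are alike.
- bottle_b: White plastic narrow bottle, standing: round body 34 mm in diameter up to 66 mm height, above it a round cap 22 mm in diameter, 90 mm high overall, about 60 g. Origin at the centre of its underside, z up. Both bottles are alike.
- jar_a: White plastic squat jar with a wide lid, standing: 56 mm in diameter, the lid (from 38 mm up) 58 mm, 56 mm high overall, about 90 g. Origin at the centre of its underside, z up. Both jars are alike.
- jar_b: White plastic squat jar with a wide lid, standing: 56 mm in diameter, the lid (from 38 mm up) 58 mm, 56 mm high overall, about 90 g. Origin at the centre of its underside, z up. Both jars are alike.
- slide_box: White plastic slide box, closed and lying flat: 84 mm along its x, 44 mm along its y, 40 mm high, about 110 g, with a paper label on top. Origin at the centre of its underside, z up.
- bottle_tray: Blue plastic tray with a flat grey floor in each bay, fixed to the bench. Walls and floor 4 mm thick. Origin at the centre of its underside, z up. The tray with two SMALL square bays: 64 mm along its x, 124 mm along its y, 22 mm high. A wall across the middle makes two bays, each 56 mm square inside, centred at y = +30 mm and y = -30 mm (x = 0); bay floor 4 mm above the origin.
- jar_tray: Blue plastic tray with a flat grey floor in each bay, fixed to the bench. Walls and floor 4 mm thick. Origin at the centre of its underside, z up. The tray with two LARGE square bays: 90 mm along its x, 176 mm along its y, 22 mm high. A wall across the middle makes two bays, each 82 mm square inside, centred at y = +43 mm and y = -43 mm (x = 0); bay floor 4 mm above the origin.
- slide_tray: Blue plastic tray with a flat grey floor in each bay, fixed to the bench. Walls and floor 4 mm thick. Origin at the centre of its underside, z up. The tray with ONE oblong bay and a lower rim: 116 mm along its x, 74 mm along its y, 16 mm high; the bay is 108 mm by 66 mm inside, centred on the origin, its floor 4 mm above the origin.
- beaker: Clear glass beaker, loose, standing among the delivery: 52 mm in diameter at the rim, 70 mm high. Origin at the centre of its underside. Not to be moved.
- wash_bottle: White plastic wash bottle, loose, standing beyond the trays: body 60 mm in diameter, a bent spout on top that reaches 52 mm sideways, 167 mm high overall. Origin at the centre of its underside. Not to be moved.
Not all that is in view belongs to the job. What is shaped like the slide_box but green is not meant. What is shaped like the jar_a but orange is not meant.

How it is judged:
By the outcome, as a careful person would: the job done as asked, in the order asked, and still so for the second after the job is handed in, with the robot touching nothing.
It also fails if it takes over 128 s, if anything falls off the work surface, if the arm or the gripper's body presses on something with over 40 N, if the wrist force passes 120 N, or if a joint passes its speed limit or range.

## Working session

There is one attempt and no reset: what is moved stays moved. The work goes in short steps, Python scripts to look and compute and a shell command to move; the robot and the scene stay as the last step left them, time stands still between calls to the robot, and variables do not carry over. Pictures are saved under pics/ and viewed, at most 14 in all, crops included, and the job is handed in when it is done.

```bash
mkdir -p pics
python3 - <<'E'
from station import telemetry, snapshot, manip
import cv2,numpy as np
for n in("top","side"):
    s=snapshot(n); np.savez(n+".npz",**s); cv2.imwrite(f"pics/{n}0.png",s["image"][:,:,::-1])
    R=cv2.Rodrigues(s["rvec"])[0]; print(n,(-R.T@s["tvec"].reshape(3)).round(3),R.round(3).tolist(),s["camera_matrix"].tolist())
print(telemetry.sense(),manip.grip_depth)
E
```

```text
top [0.439 0.013 1.056] [[-0.012, -1.0, -0.016], [-0.998, 0.013, -0.064], [0.064, 0.015, -0.998]] [[483.8030975393616, 0.0, 318.8309345019803], [0.0, 483.8030975393616, 235.45582961096562], [0.0, 0.0, 1.0]]
side [-0.075 -0.877  0.985] [[0.829, -0.558, -0.022], [-0.375, -0.527, -0.762], [0.414, 0.641, -0.647]] [[555.2129893190191, 0.0, 317.5820291142341], [0.0, 555.2129893190191, 232.0562543654496], [0.0, 0.0, 1.0]]
{'t': 0.1, 'q': array([ 1.04449603e+00,  5.28364063e-01,  1.43378937e+00, -1.47074799e-05,
        1.18137888e+00, -1.78499688e-01]), 'qd': array([-0.00074722, -0.00084455, -0.00208431,  0.0007274 , -0.0010575 ,
        0.00078533]), 'tau': array([-1.09568140e-03, -4.43304670e+01, -1.78583944e+01, -3.01713344e-04,
        3.93927228e-03, -1.14902008e-06]), 'tcp_pos': array([0.21266605, 0.58701985, 0.23043224]), 'tool_rot': array([ 1.73022294e-01,  9.84917431e-01, -9.12577375e-04, -3.28355207e-04]), 'force': array([ 0.11077124, -0.42660487, -0.08476438]), 'ft_torque': array([ 0.07706604, -0.04175915, -0.01879757]), 'gripper_force': 0.0, 'finger_gap': 1.0006243370396024} 0.0187
```

View pics/top0.png

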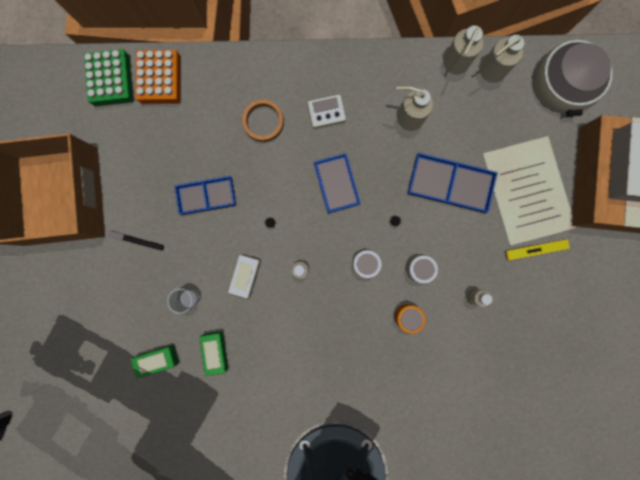

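View pics/side0.png

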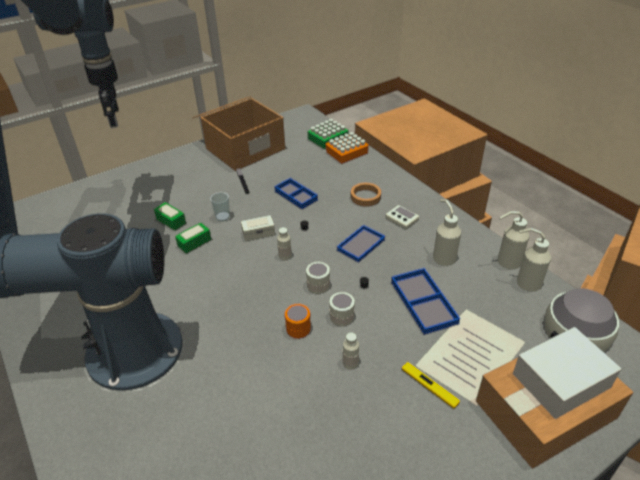

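Top view, with pixels of the things and what could be taken for them:
- **Bottles:** white, at (300,270) and (482,298).
- **Jars:** white, at (367,264) and (423,269). The orange one at (411,319) is not meant.
- **Slide box:** white, at (243,277). The green ones at (153,361) and (212,354) are not meant.
- **Trays:** bottle tray at (205,195), with small bays. Jar tray at (452,183), with large bays. Slide tray at (337,183), with a single bay.
- **Not to be moved:** beaker at (182,300) and wash bottle at (417,105). There are also two wash-bottle lookalikes at (468,42) and (508,50).
- **Small black discs:** (270,222) and (395,220).

```bash
cat > h.py <<'E'
import numpy as np,cv2
def cam(s):
    R=cv2.Rodrigues(s["rvec"])[0]; return s["camera_matrix"],R,s["tvec"].reshape(3)
def ray(s,uv,z):
    K,R,t=cam(s); uv=np.atleast_2d(np.array(uv,float))
    d=(np.c_[uv,np.ones(len(uv))]@np.linalg.inv(K).T)@R; c=-R.T@t
    return c+d*((z-c[2])/d[:,2])[:,None]
def cloud(s):
    K,R,t=cam(s); v,u=np.mgrid[:480,:640]; D=s["depth"]
    p=np.dstack([(u-K[0,2])/K[0,0]*D,(v-K[1,2])/K[1,1]*D,D]); return (p-t)@R
def blob(m,uv,r=None):
    n,l,st,c=cv2.connectedComponentsWithStats(m.astype(np.uint8))
    v,u=np.nonzero(l); i=np.argmin((u-uv[0])**2+(v-uv[1])**2); return (l==l[v[i],u[i]]).astype(np.uint8)
def rect(P): # metric rect: centre,sizes,long-axis angle deg
    (c,(w,h),a)=cv2.minAreaRect((P[:,:2]*1000).astype(np.float32))
    if h>w: w,h,a=h,w,a+90
    return np.round(c,1),round(w,1),round(h,1),round((a+90)%180-90,1)
def big(m): return max(cv2.findContours(m,cv2.RETR_EXTERNAL,cv2.CHAIN_APPROX_NONE)[0],key=len)[:,0]
E
python3 - <<'E'
from h import *
s=dict(np.load("top.npz")); P=cloud(s); Z=P[:,:,2]; valid=s["depth"]>0
hsv=cv2.cvtColor(s["image"],cv2.COLOR_RGB2HSV)
for n,uv,z in(("botA",(300,270),.09),("botB",(484,299),.09),("jarA",(367,264),.056),("jarB",(423,269),.056),("box",(243,277),.04),("orange",(411,319),.056),("green1",(153,361),.04),("green2",(212,354),.04),("beaker",(182,300),.07),("wash",(417,105),.1),("disc1",(270,222),.01),("disc2",(395,220),.01)):
    w=np.zeros_like(valid); w[uv[1]-32:uv[1]+33,uv[0]-32:uv[0]+33]=1
    zz=Z[(valid&w)&(np.hypot(*(np.mgrid[:480,:640]-np.array([uv[1],uv[0]])[:,None,None]))<6)]
    thr=z-.012 if n!='disc1' and n!='disc2' else .006
    m=blob(valid&w&(Z>thr),uv); c=big(m); q=ray(s,c,z)
    h=Z[m>0]; print(n,"zmax %.3f med %.3f"%(h.max(),np.median(h)),"nb",zz.max().round(3),rect(q),"circ",[round(float(x),1) for x in np.r_[(lambda a:(a[0][0],a[0][1],a[1]))(cv2.minEnclosingCircle((q[:,:2]*1000).astype(np.float32)))]],"cen",(ray(s,[(np.nonzero(m)[1].mean(),np.nonzero(m)[0].mean())],z)[0]*1000).round(1))
blue=cv2.inRange(hsv,(105,90,40),(128,255,255))
for n,uv,z in(("btray",(205,195),.022),("jtray",(452,183),.022),("stray",(337,183),.016)):
    m=blob(cv2.morphologyEx(blue,cv2.MORPH_CLOSE,np.ones((3,3))),uv); c=big(m); print(n,rect(ray(s,c,z)),m.sum())
cv2.imwrite("pics/crop.png",cv2.resize(s["image"][150:330,160:510,::-1],None,fx=2.2,fy=2.2))
E
```

```text
botA zmax 0.094 med 0.090 nb 0.094 (array([433.1,  69.5]), 20.5, 20.5, 62.8) circ [433.2, 68.9, 11.4] cen [433.   69.3  90. ]
botB zmax 0.094 med 0.090 nb 0.094 (array([ 372.2, -299. ]), 24.1, 21.4, 52.1) circ [371.0, -297.9, 13.0] cen [ 371.8 -298.9   90. ]
jarA zmax 0.063 med 0.057 nb 0.061 (array([444.4, -69.3]), 55.6, 55.6, -1.0) circ [443.9, -69.3, 28.8] cen [443.8 -69.4  56. ]
jarB zmax 0.063 med 0.057 nb 0.062 (array([ 430.6, -185. ]), 57.5, 55.4, 89.3) circ [431.9, -184.4, 29.4] cen [ 431.5 -184.2   56. ]
box zmax 0.046 med 0.041 nb 0.046 (array([421. , 188.1]), 84.2, 46.1, -17.1) circ [420.4, 186.6, 46.6] cen [420.9 188.5  40. ]
orange zmax 0.064 med 0.057 nb 0.061 (array([ 330.1, -157. ]), 56.8, 55.0, -1.3) circ [330.7, -157.5, 29.4] cen [ 330.2 -156.9   56. ]
green1 zmax 0.046 med 0.040 nb 0.045 (array([246. , 377.6]), 87.6, 45.4, -73.6) circ [246.6, 378.5, 46.6] cen [245.7 377.5  40. ]
green2 zmax 0.047 med 0.040 nb 0.046 (array([260.8, 253.3]), 84.2, 46.8, 8.8) circ [260.7, 254.6, 45.5] cen [260.7 253.5  40. ]
beaker zmax 0.074 med 0.069 nb 0.025 (array([373.8, 313.2]), 51.1, 50.7, -89.7) circ [374.2, 313.2, 26.5] cen [372.4 316.3  70. ]
wash zmax 0.170 med 0.111 nb 0.138 (array([ 770.5, -171. ]), 77.7, 60.0, 18.3) circ [771.7, -164.7, 42.5] cen [ 765.3 -172.3  100. ]
disc1 zmax 0.028 med 0.023 nb 0.028 (array([536.2, 135.9]), 21.7, 21.5, 44.4) circ [536.5, 136.2, 11.7] cen [536.5 136.1  10. ]
disc2 zmax 0.028 med 0.022 nb 0.028 (array([ 535.7, -136.4]), 21.6, 21.4, -45.9) circ [535.8, -136.4, 11.7] cen [ 536.2 -136.3   10. ]
btray (array([596.9, 275. ]), 125.9, 65.9, -80.7) 695
jtray (array([ 616.4, -259.2]), 177.0, 92.2, 75.1) 1029
stray (array([620.5, -10.9]), 117.0, 74.2, 14.9) 521
```

View pics/crop.png

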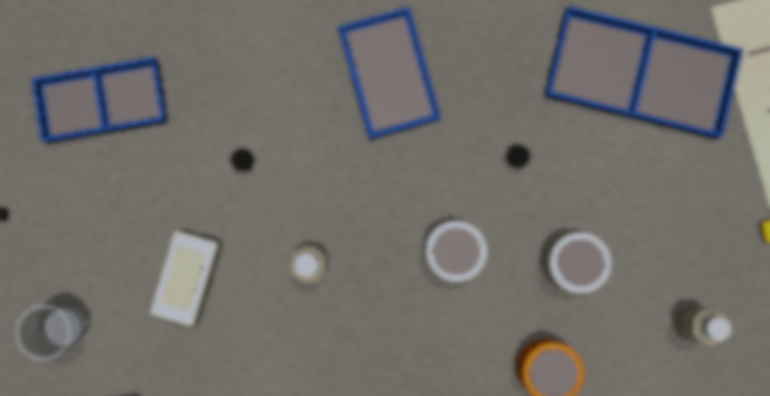

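The crop confirms the choice. There are two white-capped bottles, two white-rimmed jars (the orange one is at crop (553,370)), and a white box with its label up. The measured sizes and heights agree with the description. Next: turn the tool, then go above bottle_a.

```bash
cat > d.py <<'E'
import sys,numpy as np
from station import telemetry
from scipy.spatial.transform import Rotation as Ro
s=telemetry.sense(); R=Ro.from_quat(s["tool_rot"]).as_matrix(); p=s["tcp_pos"]*1000
yaw=np.degrees(np.arctan2(R[1,1],R[0,1]))
print("t %.1f"%s["t"],"p",p.round(1),"yaw %.1f"%yaw,"tilt %.2f"%np.degrees(np.arccos(-R[2,2])),"gap %.3f gf %.1f"%(s["finger_gap"],s["gripper_force"]),"F",s["force"].round(1))
if len(sys.argv)>3:
    t=np.array([float(a) for a in sys.argv[1:4]]); print("units x y z",(R.T@(t-p)/40).round(3))
if len(sys.argv)>4: print("turn units",round(-(float(sys.argv[4])-yaw)/90,4))
E
python3 -m crank '0 0 0 0 0 .095;0 0 0 0 0 .095;0 0 0 0 0 .095;0 0 0 0 0 .095;0 0 0 0 0 .095' 1 40
python3 -m crank '0 0 0 0 0 .095;0 0 0 0 0 .095;0 0 0 0 0 .009;0 0 0 0 0 0;0 0 0 0 0 0' >/dev/null
python3 -m crank '-.911 .223 .133 0 0 0;-.911 .223 .133 0 0 0;-.911 .223 .133 0 0 0;-.911 .223 .133 0 0 0;-.911 .223 .133 0 0 0' >/dev/null
python3 -m crank '-.911 .223 .133 0 0 0;-.911 .223 .133 0 0 0;-.911 .223 .133 0 0 0;-.911 .223 .133 0 0 0;-.911 .223 .133 0 0 0' >/dev/null
python3 -m crank '-.911 .223 .133 0 0 0;-.911 .223 .133 0 0 0;-.911 .223 .133 0 0 0;-.911 .223 .133 0 0 0;-.911 .223 .133 0 0 0' >/dev/null
python3 d.py 433 69 150 9.3
```

```text
t: 0.6
tcp_pos: [0.2127, 0.5872, 0.2307]
tool_rot: [0.523, 0.853, -0.001, 0.0]
force: [0.1, -0.3, -0.2]
finger_gap: 1.001
gripper_force: 0.0
t 2.6 p [435.1  68.7 151.5] yaw 9.5 tilt 0.05 gap 1.000 gf 0.0 F [-0.   0.8  0. ]
units x y z [ 0.017 -0.051  0.038]
turn units 0.0022
```

```bash
python3 -m crank '.017 -.051 .6 0 0 .002;0 0 .7 0 0 0;0 0 .7 0 0 0;0 0 .6 0 0 0;0 0 .43 0 0 0' >/dev/null
python3 d.py 433 69 30
python3 -m crank '0 0 0 0 0 0;0 0 0 0 0 0;0 0 0 0 0 0;0 0 0 0 0 0;0 0 0 0 0 0' -1 40 >/dev/null
python3 -m crank '0 0 0 0 0 0;0 0 0 0 0 0;0 0 0 0 0 0;0 0 0 0 0 0;0 0 0 0 0 0' -1 40 >/dev/null
python3 d.py 433 69 30
python3 - <<'E'
from station import snapshot
import cv2
s=snapshot("side"); cv2.imwrite("pics/g1.png",cv2.resize(s["image"][120:340,180:420,::-1],None,fx=2.4,fy=2.4))
E
```

```text
t 3.1 p [432.3  70.4  29. ] yaw 9.3 tilt 0.04 gap 0.999 gf 0.0 F [-0.  -0.1  0.5]
units x y z [-0.037  0.012 -0.025]
t 4.1 p [432.9  70.5  31.4] yaw 9.2 tilt 0.14 gap 0.389 gf 39.8 F [-0.2 -0.1  7.2]
units x y z [-0.038 -0.005  0.034]
```

View pics/g1.png

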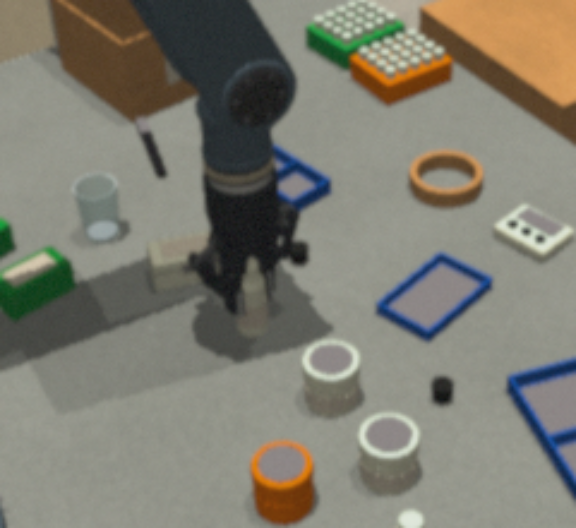

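The fingers stopped at about 33 mm with 40 N, gripping the body; the crop shows the bottle at (255,305) upright between the pads. Lift it and carry it to the +y bay.

```bash
python3 -m crank '0 0 -.5 0 0 0;0 0 -.7 0 0 0;0 0 -.7 0 0 0;0 0 -.7 0 0 0;0 0 -.4 0 0 0' >/dev/null
python3 -m crank '.5 .47 0 0 0 0;.58 .55 0 0 0 0;.58 .55 0 0 0 0;.58 .55 0 0 0 0;.58 .55 0 0 0 0' >/dev/null
python3 -m crank '.58 .55 0 0 0 0;.58 .55 0 0 0 0;.58 .55 0 0 0 0;.58 .55 0 0 0 0;0 0 0 0 0 0' >/dev/null
python3 d.py 592 305.5 37 9.3
```

```text
t 5.7 p [593.7 308.1 150.6] yaw 9.4 tilt 0.28 gap 0.383 gf 40.0 F [ 0.3  0.8 -0.7]
units x y z [-0.061 -0.066  2.84 ]
turn units 0.0009
```

```bash
python3 -m crank '-.06 -.066 .7 0 0 0;0 0 .7 0 0 0;0 0 .7 0 0 0;0 0 .55 0 0 0;0 0 .15 0 0 0' >/dev/null
python3 -m crank '0 0 .05 0 0 0;0 0 0 0 0 0;0 0 0 0 0 0;0 0 0 0 0 0;0 0 0 0 0 0' >/dev/null
python3 d.py 592 305.5 35.5 9.3
```

```text
t 6.7 p [589.8 302.1  37.1] yaw 9.2 tilt 0.08 gap 0.388 gf 40.3 F [ 0.3  0.4 -0.1]
units x y z [0.075 0.069 0.041]
turn units -0.0007
```

```bash
python3 -m crank '.06 .05 .03 0 0 0;0 0 0 0 0 0;0 0 .03 0 0 0;0 0 0 0 0 0;0 0 0 0 0 0' >/dev/null
python3 d.py 592 305.5 35.5 9.3
```

```text
t 7.2 p [591.2 304.9  35.5] yaw 9.2 tilt 0.06 gap 0.387 gf 41.0 F [-3.  -0.7  7.9]
units x y z [ 0.012  0.021 -0.001]
turn units -0.0006
```

```bash
python3 -m crank '0 0 0 0 0 0;0 0 0 0 0 0;0 0 0 0 0 0;0 0 0 0 0 0;0 0 -.3 0 0 0' .6 >/dev/null
python3 d.py
python3 -m crank '0 0 -.6 0 0 0;0 0 -.7 0 0 0;0 0 -.7 0 0 0;0 0 -.7 0 0 0;-.2 -.1 -.2 0 0 0' 1 >/dev/null
python3 -m crank '-.876 -.492 0 0 0 0;-.876 -.492 0 0 0 0;-.876 -.492 0 0 0 0;-.876 -.492 0 0 0 0;-.876 -.492 0 0 0 0' >/dev/null
python3 -m crank '-.876 -.492 0 0 0 0;-.876 -.492 0 0 0 0;-.876 -.492 0 0 0 0;-.876 -.492 0 0 0 0;-.876 -.492 0 0 0 0' >/dev/null
python3 -m crank '-.876 -.492 0 0 0 0;-.876 -.492 0 0 0 0;-.876 -.492 0 0 0 0;-.876 -.492 0 0 0 0;-.876 -.492 0 0 0 0' >/dev/null
python3 -m crank '-.65 -.39 0 0 0 0;0 0 0 0 0 0;0 0 0 0 0 0;0 0 0 0 0 0;0 0 0 0 0 0' >/dev/null
python3 d.py 372 -298.5 30 9.3
python3 - <<'E'
from h import *
from station import snapshot
s=snapshot("side");cv2.imwrite("pics/p1.png",s["image"][:,:,::-1]); t=snapshot("top")
P=cloud(t); w=np.zeros((480,640),bool); w[170:220,170:240]=1
m=blob(w&(t["depth"]>0)&(P[:,:,2]>.075),(190,195)); q=ray(t,big(m),.094); print(P[:,:,2][m>0].max(),rect(q))
E
```

```text
t 7.7 p [589.4 304.1  44.4] yaw 9.2 tilt 0.25 gap 0.800 gf 0.0 F [-0.2  0.2  0.3]
t 10.2 p [ 369.9 -296.7  161.7] yaw 9.3 tilt 0.07 gap 1.000 gf 0.0 F [ 0.5 -0.9  0.5]
units x y z [-0.057  0.045  3.294]
turn units 0.0003
0.09813353136870197 (array([589.9, 298.7]), 28.9, 27.0, 44.9)
```

View pics/p1.png

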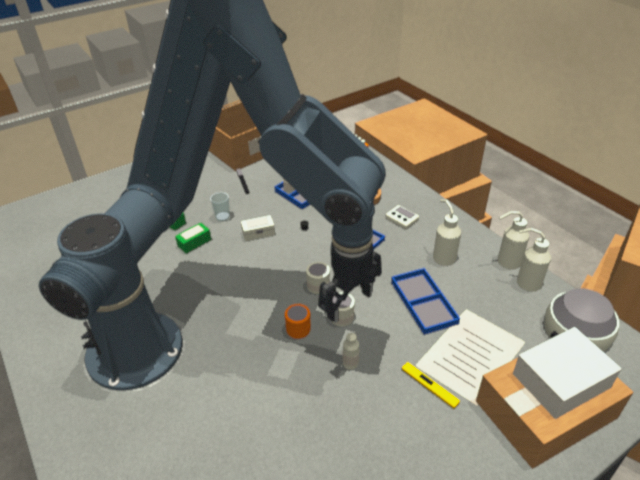

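The picture shows the hand above bottle_b (350,350), and the rest undisturbed. The depth reading has bottle_a standing in the bay, with its top at about 94–98 mm.

```bash
python3 -m crank '-.05 .045 .7 0 0 0;0 0 .8 0 0 0;0 0 .8 0 0 0;0 0 .65 0 0 0;0 0 .34 0 0 0' >/dev/null
python3 d.py 372 -298.5 30
python3 -m crank '0 0 0 0 0 0;0 0 0 0 0 0;0 0 0 0 0 0;0 0 0 0 0 0;0 0 0 0 0 0' -1 40 >/dev/null
python3 -m crank '0 0 0 0 0 0;0 0 0 0 0 0;0 0 0 0 0 0;0 0 0 0 0 0;0 0 0 0 0 0' -1 40 >/dev/null
python3 d.py
python3 -m crank '0 0 -.5 0 0 0;0 0 -.7 0 0 0;0 0 -.7 0 0 0;0 0 -.7 0 0 0;0 0 -.7 0 0 0' >/dev/null
python3 d.py 602 246 165 9.3
```

```text
t 10.8 p [ 371.8 -298.5   28.4] yaw 9.3 tilt 0.18 gap 1.003 gf 0.0 F [ 0.2 -0.2  0.6]
units x y z [-0.002  0.005 -0.039]
t 11.8 p [ 372.6 -300.4   31.4] yaw 9.2 tilt 0.13 gap 0.386 gf 39.7 F [0.3 1.  6.6]
t 12.2 p [ 371.8 -299.7  163.6] yaw 9.2 tilt 0.01 gap 0.390 gf 39.9 F [ 0.5  0.1 -1.1]
units x y z [12.542  7.869 -0.036]
turn units -0.0008
```

```bash
python3 -m crank '.836 .525 0 0 0 0;.836 .525 0 0 0 0;.836 .525 0 0 0 0;.836 .525 0 0 0 0;.836 .525 0 0 0 0' >/dev/null
python3 -m crank '.836 .525 0 0 0 0;.836 .525 0 0 0 0;.836 .525 0 0 0 0;.836 .525 0 0 0 0;.836 .525 0 0 0 0' >/dev/null
python3 -m crank '.836 .525 0 0 0 0;.836 .525 0 0 0 0;.836 .525 0 0 0 0;.836 .525 0 0 0 0;.836 .525 0 0 0 0' >/dev/null
python3 -m crank '0 0 0 0 0 0;0 0 0 0 0 0;0 0 0 0 0 0;0 0 0 0 0 0;0 0 0 0 0 0' >/dev/null
python3 d.py 602 245.5 37 9.3
```

```text
t 14.2 p [602.3 244.5 162.4] yaw 9.1 tilt 0.03 gap 0.388 gf 39.9 F [ 1.2 -0.3 -0.7]
units x y z [ 2.500e-02 -1.000e-03  3.135e+00]
turn units -0.0017
```

```bash
python3 -m crank '.02 0 .7 0 0 0;0 0 .8 0 0 0;0 0 .8 0 0 0;0 0 .6 0 0 0;0 0 .2 0 0 0' >/dev/null
python3 -m crank '0 0 .02 0 0 0;0 0 .02 0 0 0;0 0 .02 0 0 0;0 0 0 0 0 0;0 0 0 0 0 0' >/dev/null
python3 d.py 602 245.5 35.5 9.3
```

```text
t 15.2 p [602.9 246.7  36.8] yaw 9.2 tilt 0.10 gap 0.387 gf 39.9 F [ 0.1 -0.2 -0.5]
units x y z [-0.026 -0.028  0.034]
turn units -0.0007
```

```bash
python3 -m crank '0 0 .02 0 0 0;0 0 .015 0 0 0;0 0 0 0 0 0;0 0 0 0 0 0;0 0 0 0 0 0' >/dev/null
python3 d.py
python3 -m crank '0 0 0 0 0 0;0 0 0 0 0 0;0 0 0 0 0 0;0 0 0 0 0 0;0 0 -.3 0 0 0' .6 >/dev/null
python3 -m crank '0 0 -.6 0 0 0;0 0 -.7 0 0 0;0 0 -.7 0 0 0;0 0 -.6 0 0 0;0 0 -.1 0 0 0' 1 >/dev/null
python3 -m crank '-.715 -.517 0 0 0 0;-.715 -.517 0 0 0 0;-.715 -.517 0 0 0 0;-.715 -.517 0 0 0 0;-.715 -.517 0 0 0 0' >/dev/null
python3 -m crank '-.715 -.517 0 0 0 0;-.715 -.517 0 0 0 0;-.715 -.517 0 0 0 0;-.715 -.517 0 0 0 0;-.715 -.517 0 0 0 0' >/dev/null
python3 -m crank '0 0 0 0 0 .09;0 0 0 0 0 .09;0 0 0 0 0 .089;0 0 0 0 0 0;0 0 0 0 0 0' >/dev/null
python3 d.py 444 -69.5 22 -14.9
python3 - <<'E'
from h import *
from station import snapshot
t=snapshot("top");cv2.imwrite("pics/p2.png",t["image"][:,:,::-1])
E
```

```text
t 15.8 p [602.6 246.7  35.2] yaw 9.2 tilt 0.04 gap 0.387 gf 40.5 F [-0.5 -0.3  5.3]
t 18.2 p [443.9 -68.8 154.2] yaw -14.8 tilt 0.04 gap 1.002 gf 0.0 F [-0.5  1.1  0.2]
units x y z [-0.016  0.01   3.306]
turn units 0.001
```

View pics/p2.png

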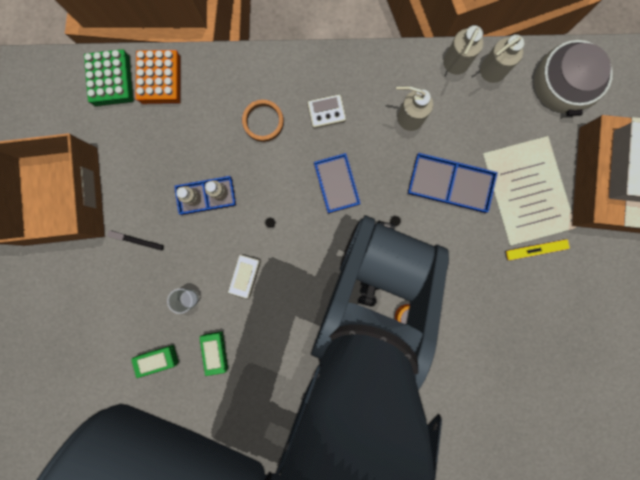

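Both bottles stand in the bottle tray, seen at (187,195) and (215,188), one per bay. Next, jar_a.

```bash
python3 -m crank '-.016 .01 .7 0 0 0;0 0 .8 0 0 0;0 0 .8 0 0 0;0 0 .65 0 0 0;0 0 .35 0 0 0' >/dev/null
python3 d.py 444 -69.5 22
python3 -m crank '0 0 0 0 0 0;0 0 0 0 0 0;0 0 0 0 0 0;0 0 0 0 0 0;0 0 0 0 0 0' -1 40 >/dev/null
python3 -m crank '0 0 0 0 0 0;0 0 0 0 0 0;0 0 0 0 0 0;0 0 0 0 0 0;0 0 0 0 0 0' >/dev/null
python3 d.py
python3 -m crank '0 0 -.5 0 0 0;0 0 -.7 0 0 0;0 0 -.7 0 0 0;0 0 -.7 0 0 0;0 0 -.4 0 0 0' >/dev/null
python3 d.py 627.5 -217.5 142 -14.9
```

```text
t 18.8 p [443.6 -69.2  20.5] yaw -14.8 tilt 0.17 gap 1.002 gf 0.0 F [-0.3 -0.7 -0.3]
units x y z [-0.005  0.013 -0.037]
t 19.8 p [444.6 -69.8  22.8] yaw -15.0 tilt 0.04 gap 0.665 gf 43.2 F [-0.1 -0.9  4.7]
t 20.3 p [444.7 -69.8 144.1] yaw -15.0 tilt 0.11 gap 0.669 gf 43.2 F [ 0.5 -0.2 -1.4]
units x y z [-2.387  5.37   0.062]
turn units -0.0008
```

```bash
python3 -m crank '-.3 .67 0 0 0 0;-.3 .67 0 0 0 0;-.3 .67 0 0 0 0;-.3 .67 0 0 0 0;-.3 .67 0 0 0 0' >/dev/null
python3 -m crank '-.3 .67 0 0 0 0;-.3 .67 0 0 0 0;-.287 .68 0 0 0 0;0 0 0 0 0 0;0 0 0 0 0 0' >/dev/null
python3 -m crank '0 0 .7 0 0 0;0 0 .8 0 0 0;0 0 .8 0 0 0;0 0 .4 0 0 0;0 0 .05 0 0 0' >/dev/null
python3 -m crank '0 0 0 0 0 0;0 0 0 0 0 0;0 0 0 0 0 0;0 0 0 0 0 0;0 0 0 0 0 0' >/dev/null
python3 d.py 627.5 -217.5 26.8 -14.9
```

```text
t 22.3 p [ 627.6 -217.6   33.4] yaw -15.0 tilt 0.08 gap 0.669 gf 43.3 F [-0.4  0.9 -1.3]
units x y z [ 0.003 -0.004  0.165]
turn units -0.0009
```

```bash
python3 -m crank '0 0 .08 0 0 0;0 0 .05 0 0 0;0 0 .03 0 0 0;0 0 0.015 0 0 0;0 0 0 0 0 0' >/dev/null
python3 d.py 627.5 -217.5 26.8 -14.9
```

```text
t 22.8 p [ 627.1 -217.4   26.9] yaw -15.0 tilt 0.02 gap 0.668 gf 44.1 F [-2.1  1.1  8.4]
units x y z [-0.     0.01   0.002]
turn units -0.0008
```

```bash
python3 -m crank '0 0 0 0 0 0;0 0 0 0 0 0;0 0 0 0 0 0;0 0 0 0 0 0;0 0 -.3 0 0 0' 1 >/dev/null
python3 -m crank '0 0 -.6 0 0 0;0 0 -.7 0 0 0;0 0 -.7 0 0 0;0 0 -.6 0 0 0;0 0 -.1 0 0 0' >/dev/null
python3 -m crank '-.06 -.619 0 0 0 0;-.06 -.619 0 0 0 0;-.06 -.619 0 0 0 0;-.06 -.619 0 0 0 0;-.06 -.619 0 0 0 0' >/dev/null
python3 -m crank '-.06 -.619 0 0 0 0;-.06 -.619 0 0 0 0;-.04 -.617 0 0 0 0;0 0 0 0 0 0;0 0 0 0 0 0' >/dev/null
python3 d.py 431 -184.5 22 -14.9
```

```text
t 24.8 p [ 431.3 -184.2  145.4] yaw -15.0 tilt 0.03 gap 0.999 gf 0.0 F [-0.1 -1.2 -0.5]
units x y z [-0.009 -0.008  3.085]
turn units -0.0013
```

```bash
python3 -m crank '0 0 .65 0 0 0;0 0 .75 0 0 0;0 0 .75 0 0 0;0 0 .6 0 0 0;0 0 .33 0 0 0' >/dev/null
python3 d.py 431 -184.5 22
python3 -m crank '0 0 0 0 0 0;0 0 0 0 0 0;0 0 0 0 0 0;0 0 0 0 0 0;0 0 0 0 0 0' -1 40 >/dev/null
python3 -m crank '0 0 0 0 0 0;0 0 0 0 0 0;0 0 0 0 0 0;0 0 0 0 0 0;0 0 0 0 0 0' >/dev/null
python3 d.py
python3 -m crank '0 0 -.5 0 0 0;0 0 -.7 0 0 0;0 0 -.7 0 0 0;0 0 -.7 0 0 0;0 0 -.6 0 0 0' >/dev/null
python3 d.py 605.3 -301 150 -14.9
```

```text
t 25.3 p [ 432.3 -184.4   20.1] yaw -15.0 tilt 0.02 gap 0.997 gf 0.0 F [ 0.7  0.  -0.3]
units x y z [-0.01  -0.03  -0.049]
t 26.3 p [ 431.2 -184.1   22.4] yaw -15.0 tilt 0.01 gap 0.664 gf 42.8 F [-0.7 -0.6  1. ]
t 26.8 p [ 431.  -183.9  151.6] yaw -15.0 tilt 0.02 gap 0.665 gf 42.9 F [ 0.8 -0.6 -1.2]
units x y z [-1.701  4.965  0.041]
turn units -0.0009
```

```bash
python3 -m crank '-.213 .62 0 0 0 0;-.213 .62 0 0 0 0;-.213 .62 0 0 0 0;-.213 .62 0 0 0 0;-.213 .62 0 0 0 0' >/dev/null
python3 -m crank '-.213 .62 0 0 0 0;-.213 .62 0 0 0 0;-.21 .625 0 0 0 0;0 0 0 0 0 0;0 0 0 0 0 0' >/dev/null
python3 -m crank '0 0 .7 0 0 0;0 0 .8 0 0 0;0 0 .8 0 0 0;0 0 .5 0 0 0;0 0 .15 0 0 0' >/dev/null
python3 -m crank '0 0 0 0 0 0;0 0 0 0 0 0;0 0 0 0 0 0;0 0 0 0 0 0;0 0 0 0 0 0' >/dev/null
python3 d.py 605.3 -301 26.4 -14.9
```

```text
t 28.8 p [ 605.9 -301.4   33.4] yaw -15.0 tilt 0.09 gap 0.665 gf 43.0 F [-0.1 -0.5 -0.8]
units x y z [ 0.006 -0.017  0.174]
turn units -0.0008
```

```bash
python3 -m crank '0 0 .08 0 0 0;0 0 .05 0 0 0;0 0 .03 0 0 0;0 0 0.025 0 0 0;0 0 0 0 0 0' >/dev/null
python3 d.py 605.3 -301 26.4 -14.9
python3 -m crank '0 0 0 0 0 0;0 0 0 0 0 0;0 0 0 0 0 0;0 0 0 0 0 0;0 0 -.3 0 0 0' 1 >/dev/null
python3 -m crank '0 0 -.6 0 0 0;0 0 -.7 0 0 0;0 0 -.7 0 0 0;0 0 -.6 0 0 0;0 0 -.1 0 0 0' >/dev/null
python3 -m crank '.818 -.584 0 0 0 0;.818 -.584 0 0 0 0;.818 -.584 0 0 0 0;.818 -.584 0 0 0 0;.818 -.584 0 0 0 0' >/dev/null
python3 -m crank '.818 -.584 0 0 0 0;.818 -.584 0 0 0 0;.818 -.584 0 0 0 0;.818 -.584 0 0 0 0;.818 -.584 0 0 0 0' >/dev/null
python3 -m crank '.818 -.584 0 0 0 0;.818 -.584 0 0 0 0;.824 -.582 0 0 0 0;0 0 0 0 0 0;0 0 0 0 0 -.06' >/dev/null
python3 -m crank '0 0 0 0 0 -.0917;0 0 0 0 0 -.0917;0 0 0 0 0 -.0917;0 0 0 0 0 -.0917;0 0 0 0 0 -.0917' >/dev/null
python3 -m crank '0 0 0 0 0 -.0917;0 0 0 0 0 -.0917;0 0 0 0 0 -.0917;0 0 0 0 0 -.0917;0 0 0 0 0 -.0917' >/dev/null
python3 -m crank '0 0 0 0 0 0;0 0 0 0 0 0;0 0 0 0 0 0;0 0 0 0 0 0;0 0 0 0 0 0' >/dev/null
python3 d.py 421 188.3 12 72.9
python3 - <<'E'
from h import *
from station import snapshot
t=snapshot("side");cv2.imwrite("pics/p3.png",t["image"][:,:,::-1])
E
```

```text
t 29.3 p [ 605.3 -301.    26.5] yaw -15.0 tilt 0.02 gap 0.666 gf 43.7 F [-2.   0.5  9. ]
units x y z [ 0.    -0.     0.001]
turn units -0.0008
t 33.3 p [422.1 188.5 144.9] yaw 72.9 tilt 0.00 gap 0.997 gf 0.0 F [-0.6 -0.3  0.8]
units x y z [ 0.026 -0.013  3.322]
turn units 0.0001
```

View pics/p3.png

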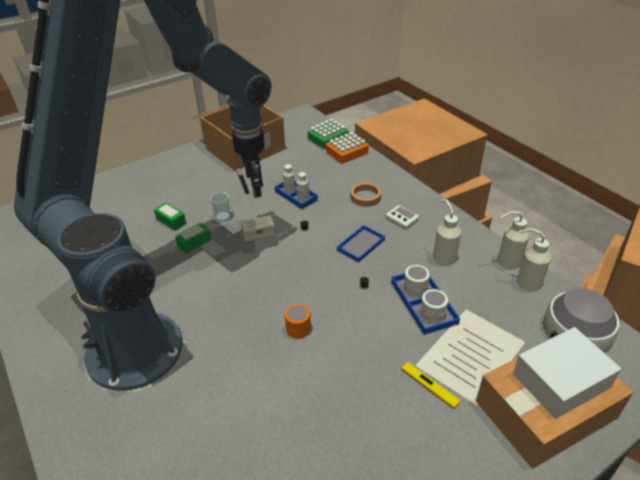

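Both jars are in the jar tray, at (417,278) and (434,303), and the bottles are in theirs at (288,178) and (302,187). The hand is above the slide box (258,228). Next, grasp the box.

```bash
python3 -m crank '.02 -.01 .7 0 0 0;0 0 .8 0 0 0;0 0 .8 0 0 0;0 0 .65 0 0 0;0 0 .3 0 0 0' >/dev/null
python3 d.py 421 188.3 12
python3 -m crank '0 0 0 0 0 0;0 0 0 0 0 0;0 0 0 0 0 0;0 0 0 0 0 0;0 0 0 0 0 0' -1 40 >/dev/null
python3 -m crank '0 0 0 0 0 0;0 0 0 0 0 0;0 0 0 0 0 0;0 0 0 0 0 0;0 0 0 0 0 0' >/dev/null
python3 d.py
python3 -m crank '0 0 -.5 0 0 0;0 0 -.7 0 0 0;0 0 -.7 0 0 0;0 0 -.7 0 0 0;0 0 -.4 0 0 0' >/dev/null
python3 d.py 620.5 -11 130
```

```text
t 33.9 p [420.4 188.2  13. ] yaw 72.9 tilt 0.17 gap 1.001 gf 0.0 F [ 0.3  0.2 -0.1]
units x y z [-0.014  0.006  0.026]
t 34.9 p [422.1 188.6  16.2] yaw 73.0 tilt 0.15 gap 0.505 gf 42.4 F [-0.2 -0.1  7.4]
t 35.4 p [421.9 188.5 137.3] yaw 73.0 tilt 0.20 gap 0.506 gf 41.5 F [ 0.5  0.2 -2. ]
units x y z [-6.209 -3.315  0.196]
```

```bash
python3 -m crank '-.776 -.414 0 0 0 0;-.776 -.414 0 0 0 0;-.776 -.414 0 0 0 0;-.776 -.414 0 0 0 0;-.776 -.414 0 0 0 0' >/dev/null
python3 -m crank '-.776 -.414 0 0 0 0;-.776 -.414 0 0 0 0;-.776 -.414 0 0 0 0;0 0 0 0 0 -.0886;0 0 0 0 0 -.0886' >/dev/null
python3 -m crank '0 0 0 0 0 -.0886;0 0 0 0 0 -.0886;0 0 0.4 0 0 0;0 0 .8 0 0 0;0 0 .7 0 0 0' >/dev/null
python3 -m crank '0 0 0 0 0 0;0 0 0 0 0 0;0 0 0 0 0 0;0 0 0 0 0 0;0 0 0 0 0 0' >/dev/null
python3 d.py 620.5 -11 20.2 104.9
python3 - <<'E'
from h import *
from station import snapshot
t=snapshot("side");cv2.imwrite("pics/p4.png",cv2.resize(t["image"][160:300,280:460,::-1],None,fx=3,fy=3))
E
```

```text
t 37.4 p [620.7 -11.2  60.4] yaw 104.9 tilt 0.15 gap 0.502 gf 41.4 F [ 0.5 -0.3 -0.7]
units x y z [0.005 0.008 1.004]
turn units -0.0005
```

View pics/p4.png

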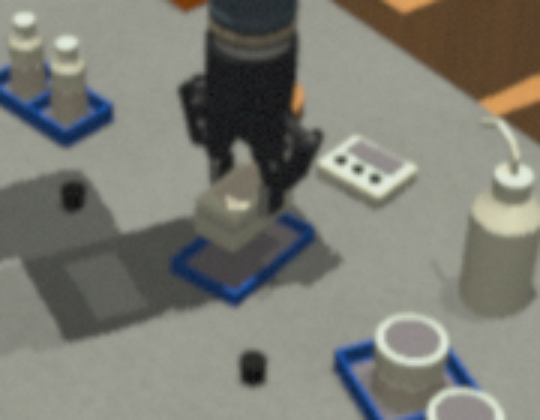

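The box hangs level over the slide tray, in line with it (crop centre about (240,205)). Lower it and release.

```bash
python3 -m crank '0 0 .4 0 0 0;0 0 .4 0 0 0;0 0 .1 0 0 0;0 0 .05 0 0 0;0 0 0 0 0 0' >/dev/null
python3 -m crank '0 0 .02 0 0 0;0 0 .02 0 0 0;0 0 0.01 0 0 0;0 0 0 0 0 0;0 0 0 0 0 0' >/dev/null
python3 d.py 620.5 -11 20.2 104.9
```

```text
t 38.4 p [618.6 -10.9  20.2] yaw 104.9 tilt 0.14 gap 0.505 gf 43.2 F [-5.  -0.1 14.1]
units x y z [-0.044 -0.014  0.   ]
turn units -0.0004
```

```bash
python3 -m crank '0 0 -.02 0 0 0;0 0 0 0 0 0;0 0 0 0 0 0;0 0 0 0 0 0;0 0 0 0 0 0' >/dev/null
python3 -m crank '0 0 0 0 0 0;0 0 0 0 0 0;0 0 0 0 0 0;0 0 0 0 0 0;0 0 -.2 0 0 0' 1 >/dev/null
python3 -m crank '0 0 -.6 0 0 0;0 0 -.9 0 0 0;0 0 -.9 0 0 0;0 0 -.9 0 0 0;0 0 -.9 0 0 0' >/dev/null
python3 -m crank '0 0 -.5 0 0 0;.33 .95 0 0 0 0;.33 .95 0 0 0 0;.33 .95 0 0 0 0;.33 .95 0 0 0 0' >/dev/null
python3 -m crank '.33 .95 0 0 0 0;.33 .95 0 0 0 0;.33 .95 0 0 0 0;.33 .95 0 0 0 0;.33 .95 0 0 0 0' >/dev/null
python3 -m crank '.33 .95 0 0 0 0;.33 .95 0 0 0 0;.33 .95 0 0 0 0;0 0 0 0 0 0;0 0 0 0 0 0' >/dev/null
python3 d.py
python3 - <<'E'
from h import *
from station import snapshot
a=snapshot("top");b=snapshot("side")
im=np.vstack([cv2.resize(a["image"][70:290,140:520],(760,440))[:,:,::-1]]);cv2.imwrite("pics/f1.png",im)
cv2.imwrite("pics/f2.png",cv2.resize(b["image"][140:350,200:480,::-1],None,fx=2.7,fy=2.7))
P=cloud(a);Z=P[:,:,2]
for n,uv,z,r in(("bot1",(187,193),.094,16),("bot2",(215,187),.094,14),("jar1",(428,178),.06,22),("jar2",(472,187),.06,22),("box",(337,183),.044,30),("beaker",(182,300),.07,32),("wash",(417,105),.1,32)):
    w=np.zeros(Z.shape,bool); w[uv[1]-r:uv[1]+r+1,uv[0]-r:uv[0]+r+1]=1
    m=blob(w&(a["depth"]>0)&(Z>z-.012),uv); print(n,np.median(Z[m>0]).round(3),rect(ray(a,big(m),z)))
E
```

```text
t 41.4 p [349.3 389.6 216.1] yaw 105.0 tilt 0.04 gap 1.002 gf 0.0 F [-0.7 -0.2 -1.1]
bot1 0.094 (array([590.4, 301.2]), 24.6, 21.3, 44.7)
bot2 0.094 (array([602.7, 243.6]), 24.6, 21.3, 44.8)
jar1 0.061 (array([ 626.7, -216.2]), 57.9, 56.5, 89.1)
jar2 0.061 (array([ 604.5, -300. ]), 57.9, 56.3, 89.1)
box 0.045 (array([616.1, -11.4]), 85.1, 44.9, 14.7)
beaker 0.069 (array([373.8, 313.2]), 51.1, 50.7, -89.7)
wash 0.111 (array([ 770.8, -171.1]), 78.2, 59.4, 19.1)
```

View pics/f1.png

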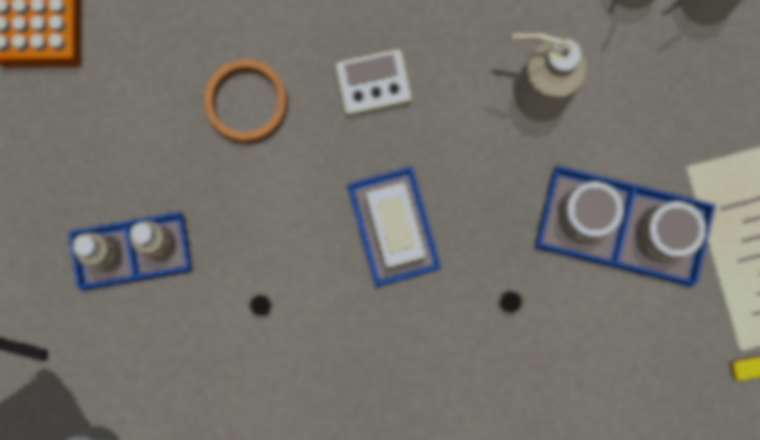

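View pics/f2.png

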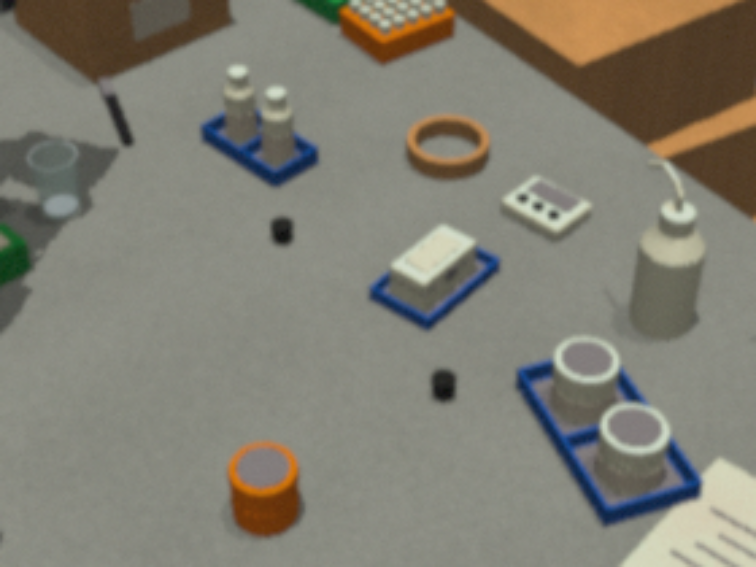

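All five items stand or lie flat in their bays: bottles at top-crop (97,250) and (153,240), jars at (595,212) and (677,230), box at (395,222) with its label up. Their heights match a 4 mm floor, and the beaker and wash bottle have not moved. Handing in.

```bash
python3 -c "
from station import manip
print(manip.sign_off())"
```

```text
the job is handed in; nothing more can be done
None
```

I sorted all five items into their trays, bottles first, then jars, then the slide box, and handed the job in after about 41 s of the 128 s allowed; the last camera check showed each one flat in its bay, with the beaker and wash bottle unmoved.

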